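# Lay the tall medicine bottle in the mixer's cradle

## Task

The suspension in the tall slim bottle has settled: pick that bottle up and lay it on its side in the cradle of the bench mixer, its body resting in both V saddles and centred between them, cap towards either end. Lay it down gently, do not let it drop or fall over, and leave the short bottle and the wide jar standing where they are.

Things in the scene. Friction and masses are not known exactly. Their poses are not given: they have to be found in the camera images.
- bottle: Tall slim amber glass bottle with paper label and white cap, loose, upright on the table; 125 mm tall, 0.11 to 0.23 kg. Body a cylinder 40 mm in diameter up to 105 mm; above it a shoulder and the cap, 30 mm in diameter, 111 to 125 mm up. Origin: middle of the body, on its axis, 52.5 mm above the underside; z from base to cap. Centre of mass about 6 mm from the origin towards the cap.
- cradle (a point): Where the lying bottle's origin belongs, 104 mm above the table: y level along the cradle, x level across, z up. Below it the fixed white mixer, 150 (x) by 220 (y) by 60 mm high. On it two black 90-degree V saddles, 10 mm thick, centred at y = +39 and -39 mm (free gap 68 mm for fingers, open down to 44 mm below this point); arm tips at x = +-26 to 32 mm, 2 mm below this point.
- short_bottle: A bystander, loose, standing: the same amber bottle but short, 40 mm in diameter and 68 mm tall. Origin: centre of the underside; z up.
- jar: A bystander, loose, standing: a wide amber jar with a white lid, 62 mm in diameter and 62 mm tall. Origin: centre of the underside; z up.

How it is judged (in metres and radians):
On the way:
1. the tall bottle has been lifted clear of the table (height (world z) of bottle above 0.085 m), for 0.1 s.
At the end, for the whole second after the job is handed in: The tall bottle lies at rest in both saddles, either way round: axis within 10 degrees of the cradle's, the middle of its body within 18 mm of the cradle's middle along it, 10 mm across it and in height. Short bottle and jar stand upright within 40 mm of their starts (angle between the z axis of bottle and the y axis of cradle, either way round below 0.175 rad and y of bottle in the frame of cradle between -0.018 and 0.018 m and x of bottle in the frame of cradle between -0.01 and 0.01 m and z of bottle in the frame of cradle between -0.01 and 0.01 m and linear speed of bottle below 0.03 m/s and angle between each of short_bottle, jar's own z axis and vertical below 0.2 rad and distance of each of short_bottle, jar from where it was at the start of the episode below 0.04 m); the robot touches nothing.
It fails at once if the tall bottle is dropped or falls over (moves faster than 0.6 m/s with nothing holding it) (contact force between the fingers and bottle below 0.05 N and linear speed of bottle above 0.6 m/s).
It fails at once if the short bottle is knocked over or shoved more than 40 mm (angle between short_bottle's own z axis and vertical above 0.6 rad or distance of short_bottle from where it was at the start of the episode above 0.04 m).
It fails at once if the jar is knocked over or shoved more than 40 mm (angle between jar's own z axis and vertical above 0.6 rad or distance of jar from where it was at the start of the episode above 0.04 m).
It also fails if it takes over 35 s, if anything falls off the work surface, if the arm or the gripper's body presses on something with over 40 N, if the wrist force passes 120 N, or if a joint passes its speed limit or range.

## Robot

A 6-joint arm with a two-finger parallel gripper is mounted at the origin on the work surface. World frame = base frame: x ahead of the robot, y to its left, z up, the work surface at z = 0. Lengths are in m, angles in degrees, forces in N, time in s.
With the tool pointing down it reaches from about 0.3 to 0.775 m from the base axis. Payload 14.6 kg.
Tool frame: the origin (TCP) lies on the centre line of the jaws, within the pads' length; the fingertips stand 8 mm ahead of it and the grasp point (between the pads) lies 11 mm behind it (bot.finger_overhang is the distance from the TCP to the fingertips, in m); x points along the fingers, z is the direction in which the jaws open and shut, and the axes are right-handed (so a half turn about x gives the same grasp; the last joint's range is limited). The gripper opens to 94 mm and grips with 3 to 60 N. Pads are 16 mm wide; open, the fingers measure 119 mm over their backs; the gripper's body (75 mm by 177 mm) begins 78 mm behind the grasp point.
Start: joints at [71.7, 17.183, 87.147, -0, 75.671, -3.816], TCP at [0.138, 0.533, 0.213] pointing down, gripper open.
Joint ranges: [-173.82, 173.82], [-45.26, 126.66], [13.44, 144.39], [-59.66, 239.66], [0, 175.72], [-146.38, 146.38]. Speed limits (degrees/s): [127.2, 127.2, 147.25, 180, 180, 180].

## Interface

Orientations are given as [roll, pitch, yaw] about the fixed x, y, z axes, in that order (R = Rz(yaw) Ry(pitch) Rx(roll)).
In Python, from bench import bot, optics gives the robot as it stands.
- The arm moves only by the tool move_arm, never from a script. Its argument "plan" is a list of rows, each a list of 7 numbers: the turn, a rotation vector about the tool's x, y, z in rad, then the shift along the tool's x, y, z in mm, then the finger opening in mm, from 0 to 94. A call has 1 to 5 rows; each row shifts and turns the commanded pose from where the row before left it, along the tool's axes as they then stand; what a row does not reach is not made up. A row lasts 1/8 s, in which the tool goes at most 62.5 mm and 10.7 degrees, less where a joint would pass 70% of its speed; a pose out of reach is approached as far as the arm can. A call with a gripper value outside its range is refused whole. The fingers move at their own pace and stop on an object; the grip force is fixed at half the most. Time passes only in rows, so rows that do not move let the fingers close. It gives the time, the measured TCP pose, the force and the opening at its end, in the units of the state.
- bot.state(): the state, without advancing time (a new reading comes with each control period).
- optics.get_image(name): name is "side" or "top"; returns the picture (400x640x3 uint8, red, green, blue); there is no depth.
- optics.get_calibration(name): a dict with "vertical_fov" (degrees; the focal length in pixels is half the picture's height over the tangent of half this angle, whatever the lens; pixels are square), "cx", "cy" (the principal point, pixels), "T" (4x4, takes a point from camera to world coordinates). Camera axes: x right, y down, z forward; pixel columns grow to the right and rows downward; lengths in m; the calibration is good to about 2 mm. A picture is of the moment at which its call begins. get_calibration takes no time and is no camera call.
- bot.close_job(): hands the job in, once; it reports no verdict.
The state is a dict: "t": time; "joint_positions": joint angles; "dq": joint speeds; "tau": joint torques, N m; "position": TCP position; "ee_rot": TCP orientation; "ft_force": force on the tool from outside, world axes, zero at the start; "ft_torque": the same for the moment, N m; "grip_width": finger opening in m.
Only numpy, scipy, OpenCV 4.12 (cv2) and the standard library are available. Lean on these libraries where they do the work, as an engineer would, in place of code of your own. Each camera call takes 0.05 s, during which the arm holds its last target. There are 200 camera calls.

## Working session

There is one attempt and no reset: what is moved stays moved. The work goes in short steps, Python scripts to look and compute and a tool call to move; the robot and the scene stay as the last step left them, time stands still between calls to the robot, and variables do not carry over. Pictures are saved under pics/ and viewed, about 8 in all and at most 12, crops included, and the job is handed in when it is done.

Besides the shell and the picture viewer there is one more tool, called after "Emit:" in YAML: its name, and indented under it one key for each argument. move_arm: Moves the arm, as the interface text tells. Its arguments: {"type":"object","properties":{"plan":{"type":"array","items":{"type":"array","items":{"type":"number"}}}},"required":["plan"]}

```bash
mkdir -p pics && python3 - <<'E'
from bench import bot, optics
import cv2, numpy as np
np.set_printoptions(precision=4,suppress=True)
for n in("side","top"):
    cv2.imwrite(f"pics/{n}0.png",optics.get_image(n)[:,:,::-1]); c=optics.get_calibration(n); print(n,c)
print(bot.state())
E
```

```text
side {'vertical_fov': 57.83703440678364, 'cx': 316.88992625408525, 'cy': 201.91585794441139, 'T': array([[ 0.9179, -0.2046,  0.34  ,  0.3278],
       [-0.3968, -0.4823,  0.781 , -0.4688],
       [ 0.0041, -0.8518, -0.5239,  0.44  ],
       [ 0.    ,  0.    ,  0.    ,  1.    ]])}
top {'vertical_fov': 46.771008618796074, 'cx': 319.63144461446893, 'cy': 194.41312669714543, 'T': array([[-0.0114, -0.9942,  0.1071,  0.42  ],
       [-0.9996,  0.0086, -0.0267,  0.0417],
       [ 0.0256, -0.1073, -0.9939,  1.1245],
       [ 0.    ,  0.    ,  0.    ,  1.    ]])}
{'t': 0.1, 'joint_positions': array([71.6992, 17.2108, 87.1765, -0.0001, 75.6711, -3.8162]), 'dq': array([ 0.0214, -0.044 , -0.079 , -0.0335, -0.1319, -0.0559]), 'tau': array([  0.001 , -53.266 , -35.3286,   0.0709,   0.0235,  -0.0001]), 'position': array([0.1375, 0.5323, 0.213 ]), 'ee_rot': array([ 176.2518,   89.9416, -108.2329]), 'ft_force': array([-0.0233,  0.4447,  0.2601]), 'ft_torque': array([0.0095, 0.0019, 0.0117]), 'grip_width': 0.09404604795008928}
```

View pics/side0.png

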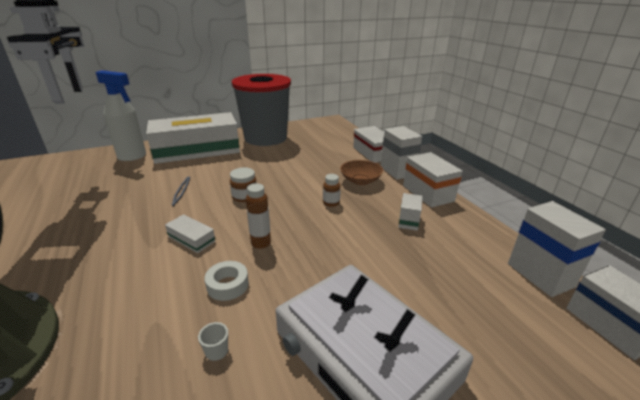

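View pics/top0.png

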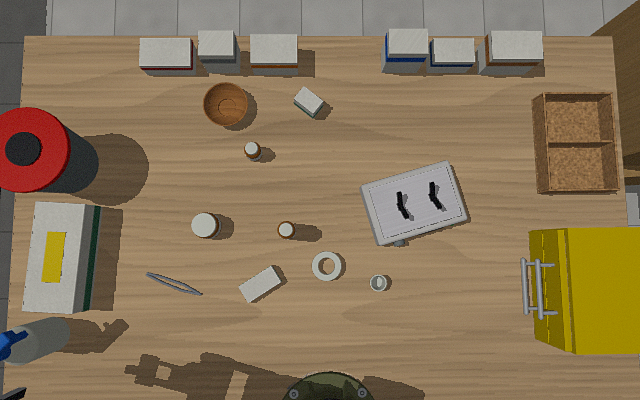

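Side: tall bottle with cap top ~(257,188) and base ~(261,243); the saddles are at ~(350,293) and ~(396,332). Top: tall cap ~(286,228), jar (204,225), short bottle (252,150), saddles (402,205) and (436,195). I'll zoom in for exact pixels.

```bash
python3 - <<'E'
import cv2, numpy as np
a=cv2.imread("pics/top0.png")[150:255,265:475]; b=cv2.imread("pics/side0.png")[175:390,225:475]
cv2.imwrite("pics/topc.png",cv2.resize(a,None,fx=3.8,fy=3.8,interpolation=cv2.INTER_CUBIC))
cv2.imwrite("pics/sidec.png",cv2.resize(b,None,fx=2.7,fy=2.7,interpolation=cv2.INTER_CUBIC))
E
cat > h.py <<'E'
import numpy as np, cv2
from bench import bot, optics
np.set_printoptions(precision=4,suppress=True)
def K(c): f=200/np.tan(np.radians(c["vertical_fov"]/2)); return np.array([[f,0,c["cx"]],[0,f,c["cy"]],[0,0,1]])
def ray(n,u,v):
    c=optics.get_calibration(n); T=c["T"]; return T[:3,3],T[:3,:3]@np.linalg.solve(K(c),[u,v,1])
def onz(n,u,v,z):
    o,d=ray(n,u,v); return o+d*(z-o[2])/d[2]
def proj(n,P):
    c=optics.get_calibration(n); p=K(c)@(np.linalg.inv(c["T"])@np.append(P,1))[:3]; return p[:2]/p[2]
E
python3 - <<'E'
from h import *
P=onz("top",286,228,.125); print("bottle",P, "side cap,base", proj("side",P), proj("side",[P[0],P[1],0]))
print("jar",onz("top",204,225,.062),"short",onz("top",252,150,.068))
for u,v in((402,205),(436,195)): 
    q=onz("top",u,v,.08);print("saddle",q,proj("side",q))
E
```

```text
bottle [0.4555 0.0882 0.125 ] side cap,base [257.7518 187.0582] [262.9494 242.8007]
jar [0.4665 0.2778 0.062 ] short [0.6385 0.1687 0.068 ]
saddle [ 0.5066 -0.1736  0.08  ] [351.1987 298.2669]
saddle [ 0.5288 -0.2525  0.08  ] [399.4693 338.937 ]
```

View pics/topc.png

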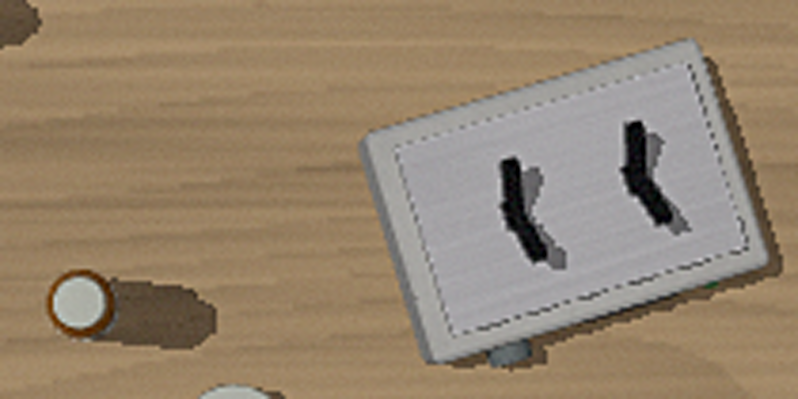

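View pics/sidec.png

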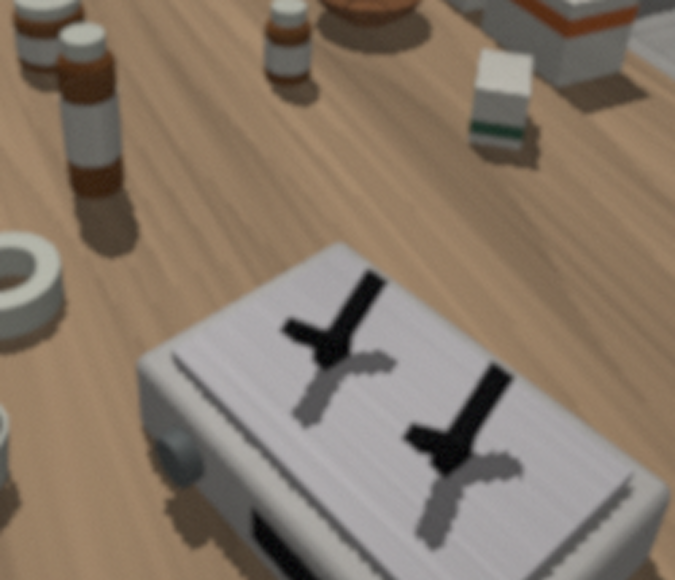

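```bash
python3 - <<'E'
from h import *
from scipy.optimize import least_squares as LS
t=lambda u,v:(265+u/3.8-.4,150+v/3.8-.4); s=lambda u,v:(225+u/2.7-.3,175+v/2.7-.3)
tips=[(+1,+1),(-1,+1),(+1,-1),(-1,-1)]
T=[t(511,160),t(541,258),t(633,124),t(667,220)]; S=[s(375,276),s(288,325),s(500,370),s(410,434)]
def W(p,a,b): c,q=np.cos(p[2]),np.sin(p[2]); x,y=.029*a,.039*b; return [p[0]+c*x-q*y,p[1]+q*x+c*y,.101]
def res(p,w): return np.concatenate([np.subtract(proj(n,W(p,a,b)),m) for n,M in w for m,(a,b) in zip(M,tips)])
for w in([("top",T)],[("side",S)],[("top",T),("side",S)]):
    r=LS(res,[.518,-.213,.27],args=(w,)); print(r.x,np.degrees(r.x[2]),np.round(r.fun,1))
    p=r.x
# mixer top corners
C=[t(368,137),t(690,42),t(766,260),t(436,360)]
q=np.array([onz("top",*c,.058) for c in C]); print(q.mean(0), np.linalg.norm(np.roll(q,-1,0)-q,axis=1), np.degrees(np.arctan2(*(q[0]-q[1])[:2])))
print(onz("top",*t(81,302),.125),onz("top",*t(80,305),.105), onz("side",*s(82,33),.125), onz("side",*s(96,186),.006))
E
```

```text
[ 0.5164 -0.2087  0.2819] 16.150154878961516 [-0.2  0.6 -0.1 -0.4  0.6  0.2 -0.3 -0.4]
[ 0.5132 -0.2069  0.2617] 14.993008130211077 [ 0.4 -1.3 -0.3  0.4  0.1 -0.5 -0.2  0.9]
[ 0.514  -0.2072  0.2665] 15.26890307921116 [-0.7  1.4 -1.   0.5  0.2  1.5 -1.   1.   0.9 -1.3  0.3  0.5  0.8 -0.6
  0.7  0.9]
[ 0.5154 -0.2052  0.058 ] [0.2095 0.1417 0.2125 0.1417] -15.991318982515706
[0.4532 0.0884 0.125 ] [0.4521 0.0899 0.105 ] [0.4513 0.0905 0.125 ] [0.4483 0.0803 0.006 ]
```

```bash
cat >> h.py <<'E'
from scipy.spatial.transform import Rotation as Ro
def cur():
    s=bot.state(); return Ro.from_euler("xyz",s["ee_rot"],degrees=True).as_matrix(),np.array(s["position"]),s
def Rh(h,al,sg):
    h,al=np.radians([h,al]); x=np.array([np.cos(al)*np.cos(h),np.cos(al)*np.sin(h),-np.sin(al)]); z=sg*np.array([-np.sin(h),np.cos(h),0])
    return np.c_[x,np.cross(z,x),z]
def rel(R1,p1,verbose=True):
    "remaining turn (tool rotvec, rad) and shift (tool axes, mm) from the measured pose"
    R,p,s=cur(); rv=Ro.from_matrix(R.T@R1).as_rotvec(); d=R.T@(np.array(p1)-p)*1000
    print("turn",rv,"deg",np.degrees(np.linalg.norm(rv)),"shift",np.round(d,1)); return rv,d
E
python3 - <<'E'
from h import *
R,p,s=cur(); print(R)
for h in(-74.4,105.6):
  for sg in(1,-1):
    print(h,sg); rel(Rh(h,60,sg),[.35,.35,.25])
E
```

```text
[[-0.0003 -0.9682  0.2501]
 [-0.001   0.2501  0.9682]
 [-1.      0.0001 -0.001 ]]
-74.4 1
turn [ 1.0211  0.2726 -0.4741] deg 66.36515121046622 shift [ -36.9 -251.3 -123.4]
-74.4 -1
turn [-2.0397  0.546   0.3139] deg 122.3071623718577 shift [ -36.9 -251.3 -123.4]
105.6 1
turn [-2.0396 -0.5471 -0.3161] deg 122.33812525090693 shift [ -36.9 -251.3 -123.4]
105.6 -1
turn [ 1.0206 -0.2745  0.475 ] deg 66.38954239360422 shift [ -36.9 -251.3 -123.4]
```

Emit:
move_arm:
  plan:
    - [0,0,0,-10,-41,-33,94]
    - [0,0,0,-10,-41,-33,94]
    - [0,0,0,-10,-41,-33,94]
    - [0,0,0,-10,-41,-33,94]
    - [0,0,0,-10,-41,-33,94]

```text
t: 0.72
position: [0.2954, 0.32, 0.2636]
ee_rot: [149.7, 90.0, -134.8]
ft_force: [0.8, -0.0, 0.4]
grip_width: 0.0939
```

Emit:
move_arm:
  plan:
    - [0,0,0,0,-41,-33,94]
    - [0,0,0,0,-41,-33,94]
    - [0.1,0.05,-0.1,0,0,0,94]
    - [0.1,0.05,-0.1,0,0,0,94]
    - [0.1,0.05,-0.1,0,0,0,94]

```text
t: 1.35
position: [0.3578, 0.2367, 0.2636]
ee_rot: [-107.6, 70.6, -49.7]
ft_force: [0.3, -0.6, 0.1]
grip_width: 0.0938
```

```bash
python3 - <<'E'
from h import *
R,p,s=cur(); print(R,p,s["joint_positions"],s["t"])
for h,sg in((-74.4,1),(105.6,-1)): print(h); rel(Rh(h,60,sg),[.42,.2,.26])
E
```

```text
[[ 0.2144 -0.8125  0.5421]
 [-0.2527  0.49    0.8343]
 [-0.9435 -0.3158 -0.1003]] [0.3578 0.2367 0.2636] [ 40.2417  -0.4002 102.5298 -19.7624  78.5442 -13.6035] 1.35
-74.4
turn [ 0.6981  0.2091 -0.1553] deg 42.693456205448214 shift [ 26.  -67.4   3.4]
105.6
turn [ 0.7311 -0.1732  0.8442] deg 64.75150951337184 shift [ 26.  -67.4   3.4]
```

```bash
cat >> h.py <<'E'
def rows(R1,p1,n,g,cmd=None):
    R,p=cmd if cmd else cur()[:2]; rv=Ro.from_matrix(R.T@R1).as_rotvec()/n; d=(np.array(p1)-p)*1000/n
    print("deg/row",np.degrees(np.linalg.norm(rv)),"mm/row",np.linalg.norm(d))
    for i in range(n): print([float(x) for x in np.r_[np.round(rv,4),np.round(R.T@d,1),g]]); R=R@Ro.from_rotvec(rv).as_matrix()
E
python3 - <<'E'
from h import *
G=Rh(75,35,-1); rel(G,[.42,0,.25]); rows(G,[.42,-.01,.24],12,80)
E
```

```text
turn [ 1.2475 -0.5092  1.1616] deg 101.93183239576996 shift [  86.  -162.3 -162.4]
deg/row 8.494319366314164 mm/row 21.295607597828525
[0.104, -0.0424, 0.0968, 8.2, -13.7, -14.1, 80.0]
[0.104, -0.0424, 0.0968, 6.2, -15.8, -12.9, 80.0]
[0.104, -0.0424, 0.0968, 4.0, -17.5, -11.4, 80.0]
[0.104, -0.0424, 0.0968, 1.8, -18.9, -9.6, 80.0]
[0.104, -0.0424, 0.0968, -0.4, -19.9, -7.6, 80.0]
[0.104, -0.0424, 0.0968, -2.7, -20.4, -5.5, 80.0]
[0.104, -0.0424, 0.0968, -4.8, -20.5, -3.2, 80.0]
[0.104, -0.0424, 0.0968, -6.9, -20.1, -0.8, 80.0]
[0.104, -0.0424, 0.0968, -8.8, -19.3, 1.6, 80.0]
[0.104, -0.0424, 0.0968, -10.5, -18.1, 3.9, 80.0]
[0.104, -0.0424, 0.0968, -11.9, -16.5, 6.2, 80.0]
[0.104, -0.0424, 0.0968, -13.1, -14.5, 8.4, 80.0]
```

Emit:
move_arm:
  plan:
    - [0.104,-0.042,0.097,8,-14,-14,80]
    - [0.104,-0.042,0.097,6,-16,-13,80]
    - [0.104,-0.042,0.097,4,-17.5,-11.5,80]
    - [0.104,-0.042,0.097,2,-19,-9.5,80]
    - [0.104,-0.042,0.097,0,-20,-7.5,80]

```text
t: 1.98
position: [0.3848, 0.1336, 0.2533]
ee_rot: [52.5, 76.1, 81.8]
ft_force: [-0.0, 1.0, 0.0]
grip_width: 0.08
```

```bash
python3 - <<'E'
from h import *
G=Rh(75,35,-1); print(cur()[1:]); rows(G,[.42,-.01,.24],8,80)
E
```

```text
(array([0.3848, 0.1336, 0.2533]), {'t': 1.975, 'joint_positions': array([  5.2441,  -6.5103, 108.6854,  13.9717,  74.9704, -27.3001]), 'dq': array([-58.1226,   0.2148,   8.0386,  53.7828,   4.7855, -25.0174]), 'tau': array([  8.4408, -30.3856, -36.4333,  -1.2907,  -0.2801,   0.9354]), 'position': array([0.3848, 0.1336, 0.2533]), 'ee_rot': array([52.5387, 76.1269, 81.7805]), 'ft_force': array([-0.0371,  0.953 ,  0.0224]), 'ft_torque': array([-0.1369, -0.0018,  0.0324]), 'grip_width': 0.08001932859229602})
deg/row 7.400339567244875 mm/row 18.553443940971597
[0.0906, -0.0377, 0.084, -2.5, -17.7, -4.9, 80.0]
[0.0906, -0.0377, 0.084, -4.1, -17.8, -3.1, 80.0]
[0.0906, -0.0377, 0.084, -5.7, -17.6, -1.3, 80.0]
[0.0906, -0.0377, 0.084, -7.2, -17.1, 0.5, 80.0]
[0.0906, -0.0377, 0.084, -8.5, -16.3, 2.3, 80.0]
[0.0906, -0.0377, 0.084, -9.7, -15.3, 4.1, 80.0]
[0.0906, -0.0377, 0.084, -10.8, -13.9, 5.8, 80.0]
[0.0906, -0.0377, 0.084, -11.6, -12.4, 7.4, 80.0]
```

Emit:
move_arm:
  plan:
    - [0.09,-0.038,0.084,-2.5,-17.5,-5,80]
    - [0.09,-0.038,0.084,-4,-17.5,-3,80]
    - [0.09,-0.038,0.084,-5.5,-17.5,-1.5,80]
    - [0.09,-0.038,0.084,-7,-17,0.5,80]

```text
t: 2.48
position: [0.4022, 0.0626, 0.2466]
ee_rot: [75.0, 55.2, 83.5]
ft_force: [0.5, 0.3, 0.4]
grip_width: 0.0801
```

Emit:
move_arm:
  plan:
    - [0.09,-0.038,0.084,-8.5,-16.5,2.5,80]
    - [0.09,-0.038,0.084,-9.5,-15.5,4,80]
    - [0.09,-0.038,0.084,-11,-14,6,80]
    - [0,0,0,0,0,0,80]

```text
t: 2.98
position: [0.4158, 0.0081, 0.2405]
ee_rot: [86.2, 40.0, 77.6]
ft_force: [0.0, 0.3, 0.3]
grip_width: 0.0798
```

```bash
python3 - <<'E'
from h import *
G=Rh(75,35,-1); s=cur()[2]; print(s["position"],s["joint_positions"],s["dq"]); rel(G,[.42,-.01,.24]); rows(G,[.4336,.0186,.117],5,80)
E
```

```text
[0.4158 0.0081 0.2405] [-31.8521   4.4244 111.8536  46.3497  86.7907 -35.9353] [ 2.8545 -2.1127 -0.5672 -1.7846 -0.8262 -0.1655]
turn [ 0.0939 -0.0387  0.086 ] deg 7.624249093701272 shift [-12.5 -11.7   7.2]
deg/row 1.5248498187402546 mm/row 25.049889850406085
[0.0188, -0.0077, 0.0172, 18.0, -17.3, 1.9, 80.0]
[0.0188, -0.0077, 0.0172, 17.8, -17.6, 2.1, 80.0]
[0.0188, -0.0077, 0.0172, 17.5, -17.8, 2.3, 80.0]
[0.0188, -0.0077, 0.0172, 17.2, -18.1, 2.5, 80.0]
[0.0188, -0.0077, 0.0172, 16.9, -18.3, 2.7, 80.0]
```

Emit:
move_arm:
  plan:
    - [0.019,-0.008,0.017,18,-17.5,2,80]
    - [0.019,-0.008,0.017,18,-17.5,2,80]
    - [0.019,-0.008,0.017,17.5,-18,2.5,80]
    - [0.019,-0.008,0.017,17,-18,2.5,80]
    - [0.019,-0.008,0.017,17,-18,2.5,80]

```text
t: 3.6
position: [0.4343, 0.0203, 0.1174]
ee_rot: [89.7, 35.2, 75.0]
ft_force: [-0.4, -0.2, 0.9]
grip_width: 0.0798
```

```bash
python3 - <<'E'
from h import *
ims=[optics.get_image(n) for n in("side","top")]
G=Rh(75,35,-1); R,p,s=cur(); print(p,s["joint_positions"],s["dq"]); rel(G,[.4548,.0977,.0597])
a=cv2.resize(ims[0][120:320,180:430],None,fx=2.0,fy=2.0,interpolation=cv2.INTER_CUBIC); b=cv2.resize(ims[1][150:290,240:440],(int(200*400/140)-171,400-0) if 0 else None,fx=1.25,fy=1.25)
c=cv2.resize(ims[1][160:280,250:350],None,fx=3,fy=3,interpolation=cv2.INTER_CUBIC)
o=np.zeros((400,800,3),np.uint8); o[:400,:500]=a; o[:360,500:]=c; cv2.imwrite("pics/pre.png",o[:,:,::-1])
E
```

```text
[0.4334 0.0207 0.1164] [-31.2582  19.6667 116.9157  54.3038  75.0193 -46.9614] [-0.4029 -3.2742 -1.5643 -1.2915  2.4738  2.37  ]
turn [ 0.0018 -0.0028  0.0019] deg 0.22273671067292433 shift [98.  -0.5  1. ]
```

View pics/pre.png

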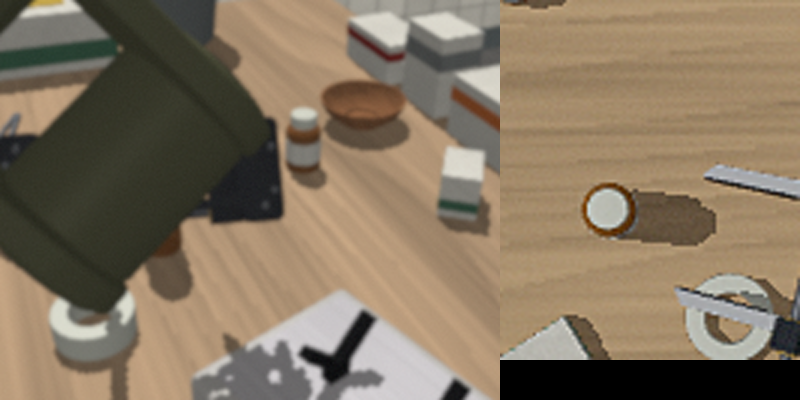

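Side: the gripper hides the tall bottle, and the tape and mixer are clear of it. Top (crop): fingertips at (708,172) and (680,293) straddle the line to the cap at (609,210), within about 3 mm. I'll advance along tool x and close.

Emit:
move_arm:
  plan:
    - [0,0,0,25,0,0.7,80]
    - [0,0,0,25,0,0.7,80]
    - [0,0,0,24,0,0.6,80]
    - [0,0,0,24,0,0,80]
    - [0,0,0,0,0,0,80]

```text
t: 4.32
position: [0.4568, 0.0977, 0.0621]
ee_rot: [89.8, 35.1, 75.1]
ft_force: [0.3, 0.3, -0.3]
grip_width: 0.08
```

```bash
python3 - <<'E'
from h import *
ims=[optics.get_image(n) for n in("top",)]
G=Rh(75,35,-1); R,p,s=cur(); print(p,s["joint_positions"],s["ft_force"]); rel(G,[.4548,.0977,.0597])
c=cv2.resize(ims[0][170:270,240:360],None,fx=5,fy=5,interpolation=cv2.INTER_CUBIC)
cv2.imwrite("pics/at.png",c[:,:,::-1])
E
```

```text
[0.457  0.0969 0.0625] [-20.4456  26.3178 118.1363  63.9418  65.0084 -50.5989] [ 0.5133 -0.2591  0.1761]
turn [ 0.0053 -0.0007  0.002 ] deg 0.32867559371087124 shift [ 1.8 -2.1 -2.4]
```

View pics/at.png

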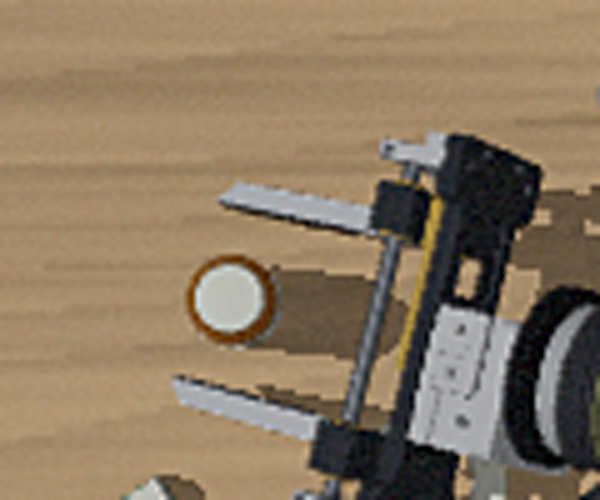

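Both fingers flank the bottle: tips at (222,197) and (175,378), cap at (231,297) on the centre line. Closing.

Emit:
move_arm:
  plan:
    - [0,0,0,0,0,0,60]
    - [0,0,0,0,0,0,45]
    - [0,0,0,0,0,0,30]
    - [0,0,0,0,0,0,30]
    - [0,0,0,0,0,0,30]

```text
t: 5.0
position: [0.457, 0.0964, 0.0615]
ee_rot: [89.8, 35.1, 75.0]
ft_force: [0.6, -0.1, 0.1]
grip_width: 0.0392
```

Emit:
move_arm:
  plan:
    - [0,0,0,0,0,0,30]
    - [0,0,0,0,0,0,30]
    - [0,0,0,0,0,0,30]

```text
t: 5.38
position: [0.457, 0.0965, 0.0615]
ee_rot: [89.8, 35.1, 75.0]
ft_force: [0.1, -0.1, 0.5]
grip_width: 0.0395
```

Emit:
move_arm:
  plan:
    - [0,0,0,-6,8,0,30]
    - [0,0,0,-15,21,0,30]
    - [0,0,0,-20,29,0,30]
    - [0,0,0,-20,29,0,30]
    - [0,0,0,-20,29,0,30]

```text
t: 6.0
position: [0.4564, 0.097, 0.2046]
ee_rot: [89.8, 35.1, 74.9]
ft_force: [0.7, -0.4, -2.9]
grip_width: 0.0395
```

```bash
cat >> h.py <<'E'
YAW=15.6; C=np.array([.515,-.2075,.104]); F=Rh(90+YAW,125,-1)
c_=np.array([-np.sin(np.radians(YAW)),np.cos(np.radians(YAW)),0])
def tcp(off,up): return C+off*c_+[0,0,up]+.011*F[:,0]
E
python3 - <<'E'
from h import *
R,p,s=cur(); print(p,s["joint_positions"],s["ft_force"],s["grip_width"]); print(F, tcp(.015,.1)); rows(F,tcp(.015,.11),14,30)
E
```

```text
[0.4564 0.097  0.2046] [-20.464    8.9615 115.0977  57.443   75.0245 -31.5634] [ 0.6998 -0.4381 -2.9483] 0.03947053488808685
[[ 0.1542 -0.2203  0.9632]
 [-0.5524  0.789   0.2689]
 [-0.8192 -0.5736 -0.    ]] [ 0.5127 -0.1991  0.195 ]
deg/row 6.701521030343826 mm/row 21.531228824375308
[-0.0415, 0.0075, -0.1091, -15.9, -11.2, 9.3, 30.0]
[-0.0415, 0.0075, -0.1091, -14.6, -13.2, 8.7, 30.0]
[-0.0415, 0.0075, -0.1091, -13.1, -15.1, 8.0, 30.0]
[-0.0415, 0.0075, -0.1091, -11.4, -16.7, 7.3, 30.0]
[-0.0415, 0.0075, -0.1091, -9.6, -18.2, 6.5, 30.0]
[-0.0415, 0.0075, -0.1091, -7.6, -19.3, 5.6, 30.0]
[-0.0415, 0.0075, -0.1091, -5.5, -20.3, 4.8, 30.0]
[-0.0415, 0.0075, -0.1091, -3.2, -20.9, 3.9, 30.0]
[-0.0415, 0.0075, -0.1091, -1.0, -21.3, 3.0, 30.0]
[-0.0415, 0.0075, -0.1091, 1.3, -21.4, 2.1, 30.0]
[-0.0415, 0.0075, -0.1091, 3.7, -21.2, 1.2, 30.0]
[-0.0415, 0.0075, -0.1091, 5.9, -20.7, 0.4, 30.0]
[-0.0415, 0.0075, -0.1091, 8.2, -19.9, -0.4, 30.0]
[-0.0415, 0.0075, -0.1091, 10.3, -18.9, -1.1, 30.0]
```

Emit:
move_arm:
  plan:
    - [-0.0415,0.0075,-0.109,-16,-11,9.5,30]
    - [-0.0415,0.0075,-0.109,-14.5,-13,8.5,30]
    - [-0.0415,0.0075,-0.109,-13,-15,8,30]
    - [-0.0415,0.0075,-0.109,-11.5,-16.5,7.5,30]
    - [-0.0415,0.0075,-0.109,-9.5,-18,6.5,30]

```text
t: 6.62
position: [0.477, -0.009, 0.2042]
ee_rot: [75.0, 66.5, 71.7]
ft_force: [0.2, 0.4, -3.0]
grip_width: 0.0391
```

Emit:
move_arm:
  plan:
    - [-0.0415,0.0075,-0.109,-7.5,-19.5,5.5,30]
    - [-0.0415,0.0075,-0.109,-5.5,-20.5,5,30]
    - [-0.0415,0.0075,-0.109,-3,-21,4,30]
    - [-0.0415,0.0075,-0.109,-1,-21.5,3,30]
    - [0,0,0,0,0,0,30]

```text
t: 7.25
position: [0.4933, -0.0929, 0.2034]
ee_rot: [-26.9, 83.4, -21.9]
ft_force: [0.1, -0.1, -1.5]
grip_width: 0.0392
```

```bash
python3 - <<'E'
from h import *
R,p,s=cur(); print(p,s["joint_positions"],s["ft_force"],s["grip_width"],s["t"]); rows(F,tcp(.015,.1),7,30)
E
```

```text
[ 0.4933 -0.0929  0.2034] [-14.3985   7.8728 100.1106  -0.9422  65.5004 -19.05  ] [ 0.0812 -0.128  -1.4597] 0.03918554700605822 7.25
deg/row 4.803273098136895 mm/row 15.469550920547148
[-0.0297, 0.0054, -0.0782, 2.1, -15.3, 1.3, 30.0]
[-0.0297, 0.0054, -0.0782, 3.3, -15.1, 0.8, 30.0]
[-0.0297, 0.0054, -0.0782, 4.5, -14.8, 0.4, 30.0]
[-0.0297, 0.0054, -0.0782, 5.6, -14.4, -0.0, 30.0]
[-0.0297, 0.0054, -0.0782, 6.7, -13.9, -0.4, 30.0]
[-0.0297, 0.0054, -0.0782, 7.8, -13.3, -0.8, 30.0]
[-0.0297, 0.0054, -0.0782, 8.8, -12.7, -1.1, 30.0]
```

Emit:
move_arm:
  plan:
    - [-0.03,0.0055,-0.078,2,-15.5,1.5,30]
    - [-0.03,0.0055,-0.078,3.5,-15,1,30]
    - [-0.03,0.0055,-0.078,4.5,-15,0.5,30]
    - [-0.03,0.0055,-0.078,5.5,-14.5,0,30]

```text
t: 7.75
position: [0.5047, -0.1544, 0.1984]
ee_rot: [-81.4, 68.4, -70.4]
ft_force: [-0.1, -0.3, -1.8]
grip_width: 0.0395
```

Emit:
move_arm:
  plan:
    - [-0.03,0.0055,-0.078,6.5,-14,-0.5,30]
    - [-0.03,0.0055,-0.078,8,-13.5,-1,30]
    - [-0.03,0.0055,-0.078,9,-12.5,-1,30]
    - [0,0,0,0,0,0,30]
    - [0,0,0,0,0,0,30]

```text
t: 8.38
position: [0.513, -0.1997, 0.1949]
ee_rot: [-90.0, 55.2, -74.4]
ft_force: [-0.1, 0.0, -3.0]
grip_width: 0.0396
```

```bash
python3 - <<'E'
from h import *
A=optics.get_image("side"); B=optics.get_image("top")
R,p,s=cur(); print(p,s["joint_positions"],s["ft_force"],s["grip_width"],s["t"]); rel(F,tcp(.015,.1))
# predicted bottle points if grasp 15 mm above origin
g=p-.011*R[:,0]; b=-np.sin(np.radians(35))*R[:,0]+np.cos(np.radians(35))*R[:,1]; print("axis",b)
for k in(-.068,.057): print(proj("side",g+k*b),proj("top",g+k*b))
a=cv2.resize(A[180:400,250:520],None,fx=1.6,fy=1.6,interpolation=cv2.INTER_CUBIC); c=cv2.resize(B[140:260,350:480],None,fx=2.8,fy=2.8,interpolation=cv2.INTER_CUBIC)
o=np.zeros((360,800,3),np.uint8); o[:a.shape[0],:432]=a; o[:c.shape[0],436:800]=c; cv2.imwrite("pics/over.png",o[:,:,::-1])
E
```

```text
[ 0.5132 -0.1999  0.1951] [-11.0772  11.7272 103.2373 -38.7886  54.6167  -6.5771] [ 0.1936  0.159  -2.4248] 0.03927247725038549 8.475
turn [ 0.0008  0.0001 -0.0024] deg 0.1441749429767851 shift [-0.4  0.8 -0.4]
axis [-0.2696  0.963   0.0024]
[419.9547 261.603 ] [456.2489 187.9473]
[335.5959 207.9336] [397.4986 205.1052]
```

View pics/over.png

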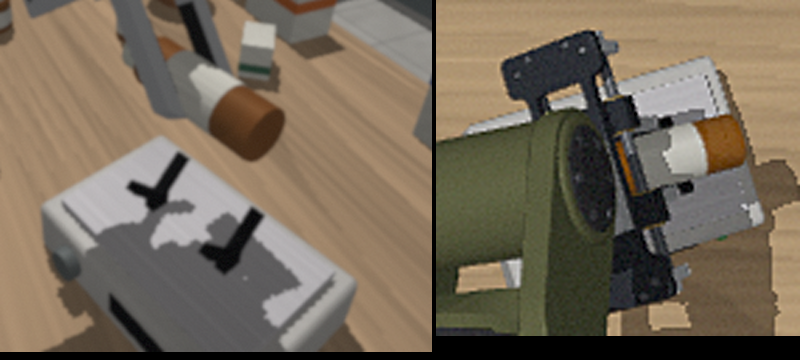

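The bottle is held level over the cradle. The base disc is at crop (262,134) in the side view and about (742,140) in the top view. Both sit about 3–5 mm towards -x of the robot's prediction, as the fingers did at the grasp, so I'll shift about 3 mm across, descend partway and compare again.

Emit:
move_arm:
  plan:
    - [0,0,0,10.5,7.5,1,30]
    - [0,0,0,10.5,7.5,1,30]
    - [0,0,0,10.5,7.5,1,30]
    - [0,0,0,10.5,7.5,0,30]
    - [0,0,0,10.5,7.5,0,30]

```text
t: 9.1
position: [0.5158, -0.1986, 0.1292]
ee_rot: [-90.2, 55.1, -74.4]
ft_force: [0.1, 0.8, -2.4]
grip_width: 0.0394
```

Emit:
move_arm:
  plan:
    - [0,0,0,0,0,0,30]
    - [0,0,0,0,0,0,30]

```text
t: 9.35
position: [0.5161, -0.1987, 0.1306]
ee_rot: [-90.1, 55.0, -74.4]
ft_force: [-0.5, 0.6, -1.6]
grip_width: 0.039
```

```bash
python3 - <<'E'
from h import *
A=optics.get_image("side"); B=optics.get_image("top")
R,p,s=cur(); print(p,s["ft_force"],s["t"]); rel(F,tcp(.015,.1))
g=p-.011*R[:,0]; b=-np.sin(np.radians(35))*R[:,0]+np.cos(np.radians(35))*R[:,1]; n=np.cross(b,[0,0,1]); print("axis",b,"origin",g-.015*b-C)
A=A.copy();B=B.copy()
def bl(im,u0,v0,w,h,f,nm,pts):
    o=cv2.resize(im[v0:v0+h,u0:u0+w],None,fx=f,fy=f,interpolation=cv2.INTER_CUBIC)
    for P,col in pts:
        q=(proj(nm,P)+.5-[u0,v0])*f; cv2.circle(o,tuple(int(x) for x in q),2,col,-1)
    return o
ph=np.linspace(0,2*np.pi,24,endpoint=False)
pts=[(g-.0675*b+.02*(np.cos(t)*n+np.sin(t)*np.array([0,0,1])),(0,255,0)) for t in ph]
cx=np.array([c_[1],-c_[0],0]); pts+=[(C+sx*cx*.029+sy*.039*c_-[0,0,.003],(255,0,0)) for sx in(-1,1) for sy in(-1,1)]
a=bl(A,310,220,150,150,4,"side",pts); cv2.imwrite("pics/ov_s.png",a[:,:,::-1])
c=bl(B,375,160,100,85,7,"top",pts); cv2.imwrite("pics/ov_t.png",c[:,:,::-1])
E
```

```text
[ 0.5161 -0.1987  0.1308] [ 0.5999 -0.5375 -1.663 ] 9.45
turn [ 0.0018  0.0004 -0.0005] deg 0.11228048874804607 shift [-52.9 -36.3  -3.5]
axis [-0.2706  0.9627  0.0005] origin [0.0035 0.0004 0.0358]
```

View pics/ov_s.png

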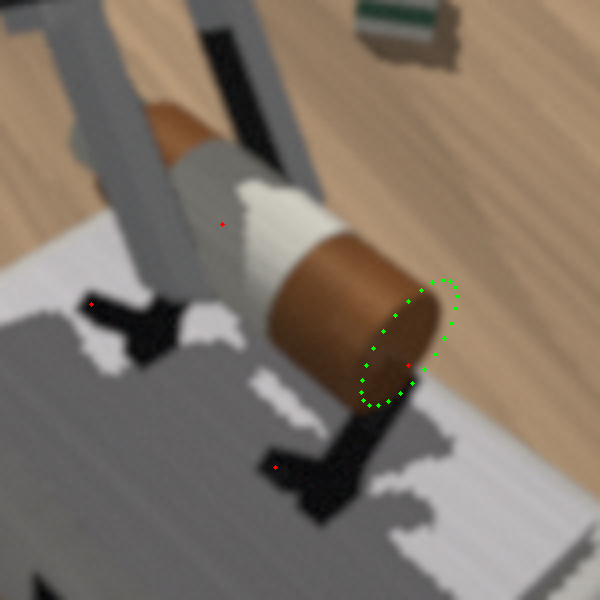

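View pics/ov_t.png

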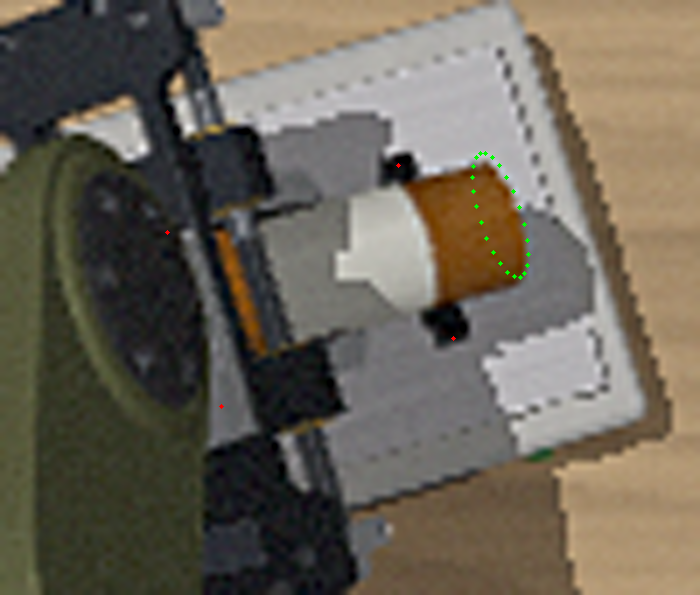

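Side: the base disc is centred at (398,352) against a prediction of (410,343). Top: the bottle midline at the near saddle is (427,243) against a tip midpoint of (422,246). So it is aligned across and sits perhaps 2 mm lower than modelled. I'll descend slowly and watch the force.

Emit:
move_arm:
  plan:
    - [0,0,0,6,4,0,30]
    - [0,0,0,6,4,0,30]
    - [0,0,0,6,4,0,30]
    - [0,0,0,4,3,0,30]
    - [0,0,0,0,0,0,30]

```text
t: 10.07
position: [0.5158, -0.1989, 0.1031]
ee_rot: [-90.2, 55.1, -74.5]
ft_force: [0.0, -0.8, -1.4]
grip_width: 0.0394
```

Emit:
move_arm:
  plan:
    - [0,0,0,1.6,1.1,0,30]
    - [0,0,0,0,0,0,30]
    - [0,0,0,0,0,0,30]

```text
t: 10.45
position: [0.516, -0.199, 0.1018]
ee_rot: [-90.1, 55.0, -74.4]
ft_force: [-0.0, -0.2, -2.1]
grip_width: 0.0395
```

Emit:
move_arm:
  plan:
    - [0,0,0,1.6,1.1,0,30]
    - [0,0,0,0,0,0,30]
    - [0,0,0,0,0,0,30]

```text
t: 10.82
position: [0.5159, -0.199, 0.0998]
ee_rot: [-90.2, 55.0, -74.4]
ft_force: [-0.4, -0.2, -1.2]
grip_width: 0.0393
```

Emit:
move_arm:
  plan:
    - [0,0,0,1.6,1.1,0,30]
    - [0,0,0,0,0,0,30]
    - [0,0,0,0,0,0,30]

```text
t: 11.2
position: [0.5161, -0.1993, 0.0989]
ee_rot: [-90.1, 55.0, -74.4]
ft_force: [-7.9, 2.3, 11.9]
grip_width: 0.0391
```

Contact on the +x arm (lateral force -8 N), so the bottle is a little too far in +x. Shifting back across.

Emit:
move_arm:
  plan:
    - [0,0,0,0,0,-1.5,30]
    - [0,0,0,0,0,0,30]
    - [0,0,0,0,0,0,30]

```text
t: 11.58
position: [0.5152, -0.1994, 0.0983]
ee_rot: [-90.0, 55.0, -74.3]
ft_force: [1.4, 2.5, 5.6]
grip_width: 0.0395
```

Emit:
move_arm:
  plan:
    - [0,0,0,0.8,0.6,0,30]
    - [0,0,0,0,0,0,30]
    - [0,0,0,0,0,0,30]

```text
t: 11.95
position: [0.5153, -0.1995, 0.0982]
ee_rot: [-90.0, 54.9, -74.2]
ft_force: [-3.0, 3.9, 15.4]
grip_width: 0.0391
```

```bash
python3 - <<'E'
from h import *
R,p,s=cur(); print(p,s["ft_force"],s["ft_torque"]); g=p-.011*R[:,0]; b=-np.sin(np.radians(35))*R[:,0]+np.cos(np.radians(35))*R[:,1]
print("axis",b,g-.015*b-C, "force across/along/up",R[:,2]@s["ft_force"],b@s["ft_force"], "torque across/along/up",R[:,2]@s["ft_torque"],b@s["ft_torque"],s["ft_torque"][2])
E
```

```text
[ 0.5153 -0.1995  0.0982] [-3.0341  3.9048 15.3701] [-0.6356  0.1499  0.1991]
axis [-0.2714  0.9625 -0.0009] [ 0.0027 -0.0003  0.0032] force across/along/up -1.8590587262166256 4.567747931918636 torque across/along/up -0.5710648945223351 0.31655440034555904 0.19908212146560642
```

Emit:
move_arm:
  plan:
    - [0,0,-0.02,0,0,0,30]
    - [0,0,0,0,0,0,30]
    - [0,0,0,0,0,0,30]

```text
t: 12.32
position: [0.5152, -0.1996, 0.098]
ee_rot: [-90.0, 53.8, -74.3]
ft_force: [-2.5, 2.7, 12.8]
grip_width: 0.0393
```

```bash
cat > st.py <<'E'
from h import *
R,p,s=cur(); f,t=s["ft_force"],s["ft_torque"]; b=np.cross(R[:,2],[0,0,-1.])
print(p,"force across/along/up",R[:,2]@f,-b@f,f[2],"torque",R[:,2]@t,-b@t,t[2],s["grip_width"],s["t"])
E
python3 st.py
```

```text
[ 0.5152 -0.1996  0.098 ] force across/along/up -1.7133557305177864 -3.2644864430800653 12.825155006600882 torque -0.5021084939246034 -0.14217937326524527 0.06574717983987749 0.039262876393740404 12.325
```

Emit:
move_arm:
  plan:
    - [0,0,-0.03,0,0,0,30]
    - [0,0,0,0,0,0,30]
    - [0,0,0,0,0,0,30]

```text
t: 12.7
position: [0.5148, -0.1998, 0.0977]
ee_rot: [-90.1, 52.1, -74.4]
ft_force: [-1.6, -0.7, 9.5]
grip_width: 0.0388
```

```bash
python3 st.py
```

```text
[ 0.5148 -0.1998  0.0977] force across/along/up -1.741895715833588 0.2723140816662658 9.545531216009248 torque -0.7596000445943863 -0.2558086274109168 -0.032554688418715144 0.03881647155998383 12.7
```

Emit:
move_arm:
  plan:
    - [0,0,0,0,0,0,42]
    - [0,0,0,0,0,0,46]
    - [0,0,0,0,0,0,55]
    - [0,0,0,0,0,0,70]
    - [0,0,0,0,0,0,70]

```text
t: 13.32
position: [0.5145, -0.1994, 0.0968]
ee_rot: [-90.1, 52.2, -74.4]
ft_force: [0.4, 0.2, 0.9]
grip_width: 0.0687
```

```bash
python3 st.py
```

```text
[ 0.5145 -0.1994  0.0968] force across/along/up 0.4049260722412609 -0.14387745229200813 0.9424531521656783 torque 0.252733997790114 -0.06929553542995248 -0.017944273635758727 0.06873337258620552 13.325
```

Released with almost no residual force. Retreating along -tool x.

Emit:
move_arm:
  plan:
    - [0,0,0,-10,0,0,70]
    - [0,0,0,-25,0,0,70]
    - [0,0,0,-40,0,0,70]
    - [0,0,0,-40,0,0,70]
    - [0,0,0,-40,0,0,70]

```text
t: 13.95
position: [0.4884, -0.1067, 0.2208]
ee_rot: [-90.1, 52.2, -74.4]
ft_force: [0.7, -0.3, -0.2]
grip_width: 0.0697
```

Emit:
move_arm:
  plan:
    - [0,0,0,-30,40,0,70]
    - [0,0,0,-30,40,0,70]
    - [0,0,0,-30,40,0,70]
    - [0,0,0,0,0,0,70]
    - [0,0,0,0,0,0,70]

```text
t: 14.58
position: [0.4483, 0.0364, 0.2171]
ee_rot: [-90.1, 52.2, -74.4]
ft_force: [1.4, -0.4, -0.4]
grip_width: 0.0702
```

```bash
python3 - <<'E'
from h import *
A=optics.get_image("side"); B=optics.get_image("top"); print(cur()[1],cur()[2]["ft_force"])
a=cv2.resize(A[150:390,220:480],None,fx=1.7,fy=1.7,interpolation=cv2.INTER_CUBIC); c=cv2.resize(B[120:260,180:480],None,fx=1.17,fy=1.17); d=cv2.resize(B[150:240,365:465],None,fx=3.5,fy=3.5,interpolation=cv2.INTER_CUBIC)
o=np.zeros((490,800,3),np.uint8); o[:a.shape[0],:a.shape[1]]=a; o[:d.shape[0],446:446+d.shape[1]]=d; o[320:320+c.shape[0],446:446+c.shape[1]]=c; cv2.imwrite("pics/end.png",o[:,:,::-1])
E
```

```text
[0.4484 0.0357 0.217 ] [ 0.3794 -0.0313 -0.4685]
```

View pics/end.png

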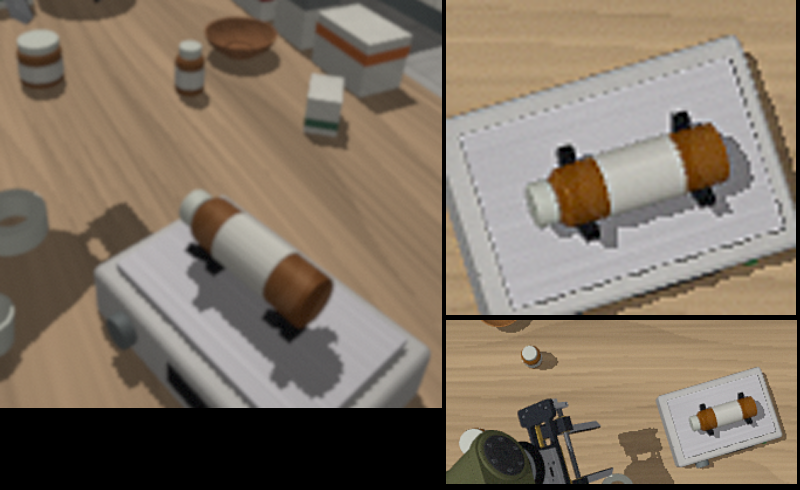

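The bottle lies in both saddles. In the crop its body runs from (553,200) to (727,152), so its midpoint (640,176) matches the saddle midpoint (635,176) to within about 2 mm. The short bottle and the jar stand untouched in the side view, and the gripper is clear. Handing in.

```bash
python3 -c "
from bench import bot
s=bot.state(); print(s['t'],s['ft_force']); print(bot.close_job())"
```

```text
14.675 [ 0.37938917 -0.03132925 -0.46853306]
the job is handed in; nothing more can be done
None
```

The tall bottle is lying in both V saddles of the mixer, and I handed the job in at 14.7 s. No verdict came back.

I gripped the bottle by its body with the tool tilted 35° below horizontal. Then I lifted it, turned it 90° in the air and lowered it slowly, watching the wrist force. It first touched the +x saddle arm, so I shifted about 1.5 mm across before releasing. The force stayed below about 18 N throughout.

**Last checks:**
- **Position:** in the final top picture the body's middle is within about 2 mm of the middle between the saddles. The axis looks in line with the cradle, with the cap towards +y. I did not measure its final height or tilt as numbers.
- **Other items:** the short bottle and jar stand where they were in the side view. In the last top view the arm partly hid the jar.
- **Gripper:** it is well clear of everything, with no contact force.

**Disagreements:**
- The cameras showed objects about 3–4 mm towards -x of the robot's own readings. I allowed about 3 mm for this, which was slightly too much, hence the shift back.
- The torque readings could not tell me whether both saddles carried the bottle before release. The final picture shows it resting in both.

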